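# Roll a mandrel into the vee cradle and clamp it

### The arm

A 7-joint arm with a two-finger parallel gripper is mounted at the origin on the work surface. World frame = base frame: x ahead of the robot, y to its left, z up, the work surface at z = 0. Lengths are in mm, angles in rad, forces in N, time in s.
With the tool pointing down it reaches from about 425 to 950 mm from the base axis. Payload 4.7 kg.
Tool frame: the origin (TCP) lies midway between the tips of the shut fingers; the grasp point (between the pads) lies manip.grip_depth behind it (manip.grip_depth is the distance from the TCP to the grasp point, in mm); z points along the fingers, y is the line along which they close (so a half turn about z gives the same grasp; the last joint's range is limited). The gripper opens to 85 mm and grips with 20 to 120 N. Pads are 22 mm wide; open, the fingers measure 114 mm over their backs; the gripper's body (76 mm by 85 mm) begins 54 mm behind the grasp point. The pads swing forward as they close: fully open they stand 13 mm farther back than shut.
Start: joints at [1.2, 0.469, -0.049, 1.532, 0.024, 1.141, -0.082], TCP at [226.296, -635.955, 231.335] pointing down, gripper open.
Joint ranges: [-2.59, 2.59], [-0.33, 1.99], [-1.39, 1.29], [0.1, 2.45], [-1.04, 4.18], [0.21, 1.99], [-2.66, 2.66]. Speed limits (rad/s): [2.57, 2.57, 3.14, 3.14, 3.14, 3.14, 3.14].

### API

Orientations are given as [roll, pitch, yaw] about the fixed x, y, z axes, in that order (R = Rz(yaw) Ry(pitch) Rx(roll)).
In Python, from bench import manip gives the robot as it stands.
- The arm moves only by the shell command python3 -m pendant 'ROWS' [FORCE]. ROWS is JSON, a list of rows, each a list of 7 numbers: the shift along the tool's x, y, z in mm, then the turn, a rotation vector about the tool's x, y, z in rad, then the finger opening in mm, from 0 to 85.4. In form: [[x, y, z, rx, ry, rz, grip], ...]. A call has 1 to 5 rows; each row shifts and turns the commanded pose from where the row before left it, along the tool's axes as they then stand; what a row does not reach is not made up. A row lasts 1/12 s, in which the tool goes at most 41.7 mm and 7.16 degrees, less where a joint would pass 70% of its speed; a pose out of reach is approached as far as the arm can. A call is refused whole if a number of a shift passes 41.7 or a number of a turn 0.125, either way. A call with a gripper value outside its range is refused whole. The fingers move at their own pace and stop on an object; FORCE is the grip in N (left out, the last holds). Time passes only in rows, so rows that do not move let the fingers close. It gives the time, the measured TCP pose, the force, the opening and the grip force at its end, in the units of the state.
- manip.read_state(): the state, without advancing time (a new reading comes with each control period).
- manip.get_image(name): name is "scene" or "top"; returns (picture, depth): 480x640x3 uint8, red, green, blue; 480x640 float32, mm along the optical axis (not along the pixel's ray), 0 where there is no reading.
- manip.camera_info(name): a dict with "intrinsics" (3x3 intrinsics, pixels), "T" (4x4, takes a point from camera to world coordinates). Camera axes: x right, y down, z forward; pixel columns grow to the right and rows downward; lengths in mm; the calibration is good to about 2 mm. A picture is of the moment at which its call begins. camera_info takes no time and is no camera call.
- manip.finish_job(): hands the job in; it is judged then, once.
Trained networks look in the newest picture that a camera, given by its name, has taken for a name from the list of things; names that differ only in an ending like _2 or _b are one class to them, and where a whole thing is asked for, a point or a joint stands for the part that bears it (a point fixed in the world has none). Each returns a list of dicts, best first, with "p" (0 to 1); they miss things now and then, are a little off and sometimes report something else, mostly with a low value. They report only what shows in the picture. A call takes as long as a camera call. They do not tell look-alikes from the thing itself.
- manip.outline_of(camera, label): "region" (480x640 bool, what is visible of it).
- manip.pinpoint(camera, label): "centre" ([x, y, z] in mm, in the coordinates of the camera as it stood for that picture, good to about 4 mm: a listed point, or the origin of a listed thing).
The state is a dict: "clock": time; "joints": joint angles; "dq": joint speeds; "effort": joint torques, N m; "tcp_pos": TCP position; "orientation": TCP orientation; "force": force on the tool from outside, world axes, zero at the start; "wrist_torque": the same for the moment, N m; "width": finger opening in mm; "grasp_force": force on a finger pad.
Only numpy, scipy, OpenCV 4.12 (cv2) and the standard library are available. Lean on these libraries where they do the work, as an engineer would, in place of code of your own. Each camera call takes 0.05 s, during which the arm holds its last target. There are 200 camera calls.

### The job

Roll the steel mandrel off its loading shelf into the vee of the cradle without lifting it, and let it settle there. Then push it lengthwise along the vee until its end bears firmly, but not hard, on the rubber stop, and only then swing the hold-down arm over and press it until its sprung pad holds the mandrel down, about half-way into its spring travel. Let go, and leave the tin and the pliers and cutters where they are.

Things in the scene. Friction and masses are not known exactly. Their poses are not given: they have to be found in the camera images.
- bar: The mandrel: plain round steel tube with dark bores, 30 mm in diameter, 140 mm long, 0.25 to 0.5 kg. Origin at its centre; its y axis runs along it (x and z turn as it rolls). It starts on the cradle's loading shelf, parallel to the vee, leaning against a low ledge on the robot's side (5 mm above the shelf), and rolls back to it when let go on the shelf.
- fixture: The cradle, fixed on the table: base plate 210 x 220 x 10 mm (x = -90 to 120 mm, y = -110 to 110 mm) with two wooden supports 20 mm thick at y = -40 and 40 mm, open between them, each with a shelf and a vee. Origin on the table under the vee's middle; x points across the vee away from the robot, y along the vee, z up.
- shelf (a point): Point on the loading shelf's top where the mandrel starts: cradle x = -48, y = 0, z = 51 mm (mandrel's centre 66 mm high), axes as the cradle's. The shelf rises 2.5 degrees from x = -85 to -18 mm, z = 52 mm, where the vee begins; once the mandrel's centre passes there it drops in by itself. Clear space above shelf and vee while the arm stands open.
- seat (a point): Where the mandrel's axis lies when seated in the vee: cradle x = 0, y = 0, z = 55 mm, axes as the cradle's. The vee is 90 degrees, metal faced, its lowest line 34 mm high, its shelf side 52 mm and its far side 60 mm high.
- stop: End stop: black rubber disc 20 mm across on a post at the vee's -y end. Origin at its face's centre, cradle y = -85, z = 55 mm: at home the mandrel's centre is at y = -15 mm. Hard rubber, gives 1 mm per 15 N. Firm is 4 N or more on it, over 18 N is too hard. Sliding takes another 1 to 5 N: push the mandrel's free end with 11 to 14 N for half a second, by feel; measured poses are too coarse.
- clamp_hinge (a point): The hold-down arm's hinge axis, parallel to the cradle's y, at cradle x = 50, y = 0, z = 88 mm, axes as the cradle's.
- clamp (a joint): Angle of the hold-down arm (rad): 0 = level, reaching from its hinge over the vee towards the robot; 1.57 = upright; starts at 1.6 to 1.9, leaning away. A stiff friction hinge (0.7 N m: about 6 N at 105 mm from it) keeps it where it is left. On a seated mandrel the pad touches at about 0.06, is pressed in 3 mm at 0 and bottoms at -0.06.
- clamp_tip (a point): Free end of the hold-down arm, on its middle line, 120 mm from the hinge. The arm is 14 mm wide and 10 mm thick, its last 52 mm a black rubber grip 18 mm wide and 14 mm thick. This point's -x axis points along the arm away from the hinge, its z axis out of the side that is on top when closed.
- pad: The arm's sprung pad: black rubber disc 18 mm across under the arm, 50 mm from the hinge. Origin at its face's centre, 21 mm below the arm's middle line when free; z points into the arm. Spring 2.5 N per mm, travel 6 mm. A good clamp has it pressed in 1.5 to 5 mm (3 to 14 N); over 18 N is too hard. Pressing it 3 mm in adds about 3.5 N at the arm's grip.
- tin: Small closed round tin, 43 mm across, 26 mm high, on the cradle's base plate in the far corner on the stop's side; leave it. Origin under it.
- pliers: Long-nosed pliers with grey handles, 130 mm long, lying to the left of the cradle; leave them. Origin under the joint.
- cutters: Flush cutters with blue handles, 110 mm long, lying to the right of the cradle; leave them. Origin under the joint.
Mind the look-alikes: they are no part of the job. What is meant by the bar is not yellow, and is the smaller of those in its own colour.

How it is judged (in metres and radians):
On the way, in this order (a step that is already met when the one before it is completed fails the run):
1. the mandrel lies settled in the vee (x of bar in the frame of fixture between -0.003 and 0.003 m and z of bar in the frame of fixture between 0.051 and 0.058 m and angle between the y axis of bar and the y axis of fixture, either way round below 0.04 rad and linear speed of bar below 0.02 m/s), for 0.3 s.
2. the mandrel, seated, is pressed against the stop with more than 4 N (x of bar in the frame of fixture between -0.003 and 0.003 m and z of bar in the frame of fixture between 0.051 and 0.058 m and angle between the y axis of bar and the y axis of fixture, either way round below 0.04 rad and contact force between bar and stop above 4 N), for 0.2 s.
3. the pad holds the seated mandrel down with 3 to 14 N, its end still at the stop (x of bar in the frame of fixture between -0.003 and 0.003 m and z of bar in the frame of fixture between 0.051 and 0.058 m and angle between the y axis of bar and the y axis of fixture, either way round below 0.04 rad and y of bar in the frame of fixture below -0.012 m and contact force between bar and pad between 3 and 14 N), for 0.3 s.
At the end, for the whole second after the job is handed in: The mandrel lies at rest in the vee (axis within 3 mm across and 4 mm in height, 0.04 rad), its end within 3 mm of the stop, and the pad presses on it with 3 to 14 N (all of step 3 and linear speed of bar below 0.02 m/s); the robot touches nothing.
It fails at once if the mandrel is lifted (its centre more than 19 mm above its place on the shelf) (z of bar in the frame of fixture above 0.085 m).
It fails at once if the mandrel is forced against the stop with more than 18 N (contact force between bar and stop above 18 N).
It fails at once if the pad is forced on the mandrel with more than 18 N (contact force between bar and pad above 18 N).
It fails at once if the tin, pliers or cutters are moved more than 30 mm (distance of any of tin, pliers, cutters from where it was at the start of the episode above 0.03 m).
It also fails if it takes over 72 s, if anything falls off the work surface, if the arm or the gripper's body presses on something with over 40 N, if the wrist force passes 120 N, or if a joint passes its speed limit or range.

## Working session

There is one attempt and no reset: what is moved stays moved. The work goes in short steps, Python scripts to look and compute and a shell command to move; the robot and the scene stay as the last step left them, time stands still between calls to the robot, and variables do not carry over. Pictures are saved under pics/ and viewed, at most 10 in all, crops included, and the job is handed in when it is done.

```bash
mkdir -p pics; ls; cat > h.py <<'E'
import numpy as np, cv2
from bench import manip
def snap(cam,name=None):
    im,d=manip.get_image(cam)
    if name: cv2.imwrite(f'pics/{name}.png',im[:,:,::-1])
    return im,d
def world(cam,p):
    T=np.array(manip.camera_info(cam)['T']); return (T@np.r_[p,1])[:3]
def px(cam,p):
    ci=manip.camera_info(cam);c=np.linalg.inv(np.array(ci['T']))@np.r_[p,1];q=np.array(ci['intrinsics'])@c[:3];return q[:2]/q[2]
E
python3 - <<'E'
from h import *
for cam in("scene","top"):
    snap(cam,cam+'0')
    for l in ("bar","fixture","shelf","seat","stop","clamp_hinge","clamp_tip","pad","tin","pliers","cutters"):
        for r in manip.pinpoint(cam,l)[:3]:
            w=world(cam,r["centre"]);print(cam,l,round(r["p"],2),w.round(0),px(cam,w).round(0))
s=manip.read_state();print(s,manip.grip_depth)
E
```

```text
pics
scene bar 0.82 [ 409. -415.   14.] [163. 266.]
scene bar 0.79 [534. -86.  67.] [300. 264.]
scene bar 0.65 [208. 315.  26.] [416. 195.]
scene fixture 0.8 [580. -89.  -1.] [303. 300.]
scene fixture 0.74 [656. -80. 201.] [310. 247.]
scene shelf 0.91 [538. -88.  45.] [300. 273.]
scene seat 0.59 [581. -86.  60.] [303. 279.]
scene stop 0.41 [ 587. -172.   54.] [265. 288.]
scene clamp_hinge 0.69 [631. -82.  89.] [308. 284.]
scene clamp_hinge 0.48 [594. 123.  -2.] [393. 293.]
scene clamp_tip 0.69 [655. -81. 200.] [309. 247.]
scene tin 0.96 [ 679. -159.    9.] [277. 331.]
scene cutters 0.69 [ 613. -305.    1.] [207. 321.]
top bar 0.94 [209. 313.  26.] [184. 333.]
top bar 0.65 [ 411. -415.   18.] [457. 259.]
top bar 0.57 [535. -91.  68.] [338. 210.]
top fixture 0.63 [576. -92.   0.] [337. 200.]
top shelf 0.81 [532. -95.  46.] [339. 213.]
top seat 0.78 [580. -91.  56.] [338. 194.]
top seat 0.61 [655. -84. 202.] [338. 151.]
top stop 0.5 [ 590. -176.   54.] [370. 191.]
top clamp_hinge 0.92 [632. -87.  89.] [337. 172.]
top clamp_tip 0.7 [655. -84. 201.] [338. 151.]
top pad 0.5 [620. -85. 141.
[... 198 characters left out ...]
 0.46857919, -0.0486147 ,  1.53250845,  0.02408991,
        1.14097773, -0.08227811]), 'dq': array([ 6.33101886e-04,  9.31476284e-04,  3.05256174e-05, -2.46558107e-04,
       -1.07761273e-03,  1.05029092e-03, -1.52614729e-03]), 'effort': array([ 8.89982293e-04, -5.10175502e+01, -4.60216566e-02, -2.38016850e+01,
        1.08833521e-02,  9.63833627e-04, -3.81925148e-06]), 'tcp_pos': array([ 226.31655729, -635.9497327 ,  231.34534725]), 'orientation': array([ 3.14148321e+00, -5.81312748e-05,  3.41851380e-01]), 'force': array([ 0.04036858, -1.12256746,  0.1287638 ]), 'wrist_torque': array([ 0.02629527,  0.03521611, -0.00346843]), 'grasp_force': 0.0, 'width': 85.26766341970311} 18.700000000000003
```

```bash
python3 - <<'E'
from h import *
a=cv2.imread('pics/scene0.png');b=cv2.imread('pics/top0.png')
A=cv2.resize(a[200:380,150:450],(800,480));cv2.imwrite('pics/c1.png',A)
B=cv2.resize(b[100:290,230:480],(790,600));cv2.imwrite('pics/c2.png',B)
cv2.imwrite('pics/c3.png',np.hstack([cv2.resize(x,(400,300)) for x in(a,b)]))
for cam in("scene","top"):print(manip.camera_info(cam))
E
```

```text
{'intrinsics': array([[479.53905454,   0.        , 322.07795335],
       [  0.        , 479.53905454, 232.45497365],
       [  0.        ,   0.        ,   1.        ]]), 'T': array([[ 1.77962884e-01,  5.45505325e-01, -8.18995209e-01,
         1.41169538e+03],
       [ 9.83988579e-01, -1.06923123e-01,  1.42597064e-01,
        -1.86858551e+02],
       [-9.78206824e-03, -8.31258917e-01, -5.55799356e-01,
         7.45003576e+02],
       [ 0.00000000e+00,  0.00000000e+00,  0.00000000e+00,
         1.00000000e+00]])}
{'intrinsics': array([[469.78891758,   0.        , 320.51586012],
       [  0.        , 469.78891758, 236.68786774],
       [  0.        ,   0.        ,   1.        ]]), 'T': array([[ 8.20407997e-03, -9.93687170e-01,  1.11886107e-01,
         3.26670434e+02],
       [-9.99932381e-01, -9.07448825e-03, -7.27237145e-03,
        -3.62698199e+01],
       [ 8.24177136e-03, -1.11818878e-01, -9.93694426e-01,
         1.28838392e+03],
       [ 0.00000000e+00,  0.00000000e+00,  0.00000000e+00,
         1.00000000e+00]])}
```

View pics/c1.png

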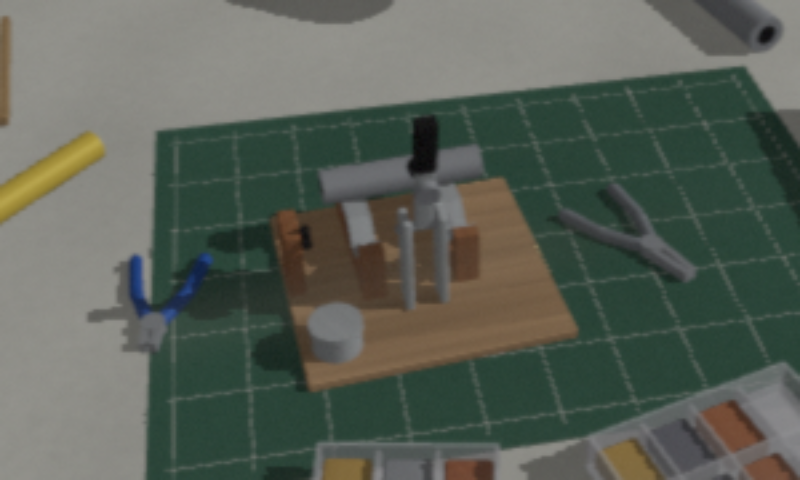

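View pics/c2.png

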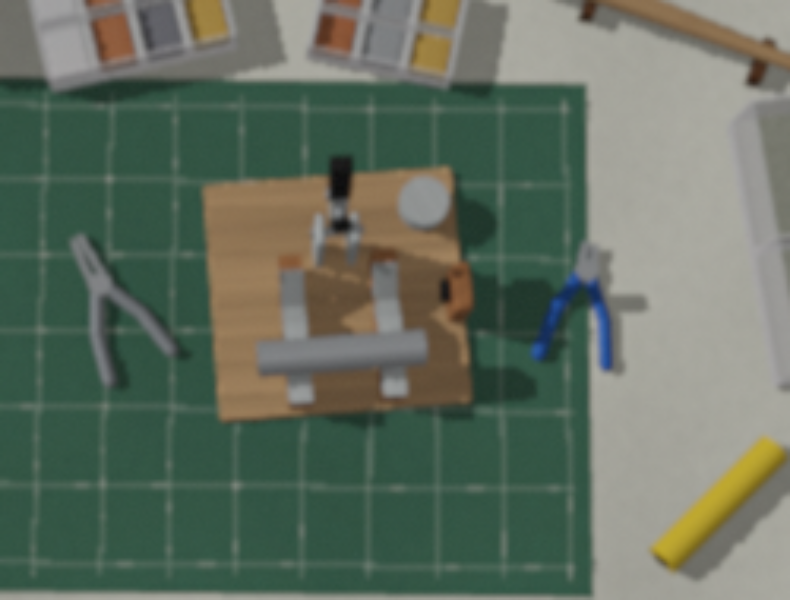

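View pics/c3.png

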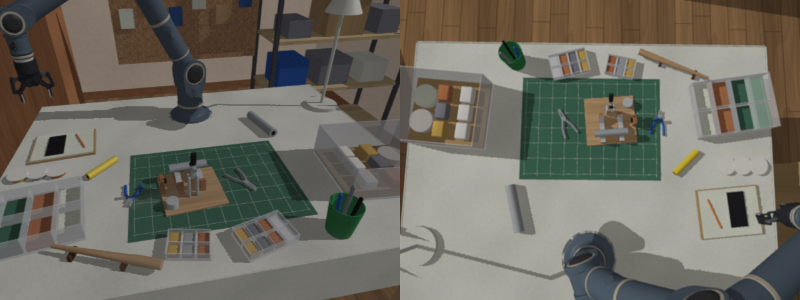

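Look-alikes in the top picture: yellow rod (457,259), large grey tube (184,333), and the grey tube on the cradle shelf (338,210). The enlarged crops confirm that the shelf tube is the mandrel: it is grey, and the smaller of the two grey ones. The cradle origin is at about (581.5, -88.5) with yaw about 0.075. Its stop is on the right in the top view, and the tin is at top (363,166).

Next I align the yaw and go above the space behind the mandrel.

```bash
python3 -m pendant '[[0,0,0,0,0,0.089,85],[0,0,0,0,0,0.089,85],[0,0,0,0,0,0.089,85]]'
python3 -m pendant '[[20,-34.6,0,0,0,0,85],[20,-34.6,0,0,0,0,85],[20,-34.6,0,0,0,0,85],[20,-34.6,0,0,0,0,85],[20,-34.6,0,0,0,0,85]]' 
python3 -m pendant '[[20,-34.6,0,0,0,0,85],[20,-34.6,0,0,0,0,85],[20,-34.6,0,0,0,0,85],[20,-34.6,0,0,0,0,85],[20,-34.6,0,0,0,0,85]]' 
python3 -m pendant '[[20,-34.6,0,0,0,0,85],[20,-34.6,0,0,0,0,85],[20,-34.6,0,0,0,0,85],[20,-34.6,0,0,0,0,85],[0,0,0,0,0,0,85]]'
```

```text
clock: 1.45
tcp_pos: [226.3, -636.0, 231.4]
orientation: [3.142, -0.0, 0.07]
force: [0.0, -0.2, -0.1]
width: 84.7
grasp_force: 0.0
clock: 1.87
tcp_pos: [313.7, -454.2, 231.5]
orientation: [3.141, -0.0, 0.075]
force: [0.2, -0.2, 0.6]
width: 85.2
grasp_force: 0.0
clock: 2.28
tcp_pos: [400.4, -274.2, 231.7]
orientation: [3.141, -0.001, 0.075]
force: [0.9, -0.6, 0.4]
width: 85.0
grasp_force: 0.0
clock: 2.7
tcp_pos: [472.7, -123.3, 232.1]
orientation: [-3.138, -0.004, 0.088]
force: [0.3, 0.1, -0.8]
width: 84.7
grasp_force: 0.0
```

```bash
cat >> h.py <<'E'
def bar(save=None):
    for cam in("scene","top"):
        snap(cam,save and save+cam)
        T=np.array(manip.camera_info(cam)['T']);K=np.array(manip.camera_info(cam)['intrinsics'])
        for r in manip.outline_of(cam,"bar"):
            m=r["region"];ys,xs=np.nonzero(m)
            if len(xs)<50: continue
            v=np.linalg.inv(K)@np.array([xs,ys,np.ones(len(xs))])
            v=T[:3,:3]@v; c=T[:3,3]
            s=(66-c[2])/v[2]; P=(c[:,None]+s*v)[:2].T
            if abs(P.mean(0)-[560,-90]).max()>80: continue
            mu=P.mean(0);w,V=np.linalg.eigh(np.cov((P-mu).T));d=V[:,1]*np.sign(V[1,1]);t=(P-mu)@d
            print(cam,round(r["p"],2),"mean",mu.round(1),"yaw",round(float(np.arctan2(-d[0],d[1])),3),"ends",(mu+t.min()*d).round(1),(mu+t.max()*d).round(1))
def fix(cam="top"):
    for l in("bar","seat","stop","clamp_hinge","clamp_tip","pad"):
        for r in manip.pinpoint(cam,l)[:2]: print(cam,l,round(r["p"],2),world(cam,r["centre"]).round(0))
E
python3 - <<'E'
from h import *
bar("a"); fix("scene")
a=cv2.imread('pics/ascene.png');b=cv2.imread('pics/atop.png')
cv2.imwrite('pics/c4.png',np.hstack([cv2.resize(x,(400,300)) for x in(a[180:360,200:440],b[110:290,230:470])]))
E
```

```text
scene 0.68 mean [535.3 -91. ] yaw 0.087 ends [ 541.1 -157.8] [528.5 -13.1]
top 0.8 mean [530.5 -62.6] yaw 0.121 ends [ 535.8 -106.5] [525.3 -19.8]
scene bar 0.95 [ 409. -417.   16.]
scene bar 0.73 [531. -89.  70.]
scene seat 0.64 [582. -88.  59.]
scene stop 0.71 [656. -82. 205.]
scene stop 0.54 [ 585. -173.   52.]
scene clamp_hinge 0.56 [631. -83.  89.]
scene clamp_tip 0.78 [656. -81. 203.]
scene clamp_tip 0.44 [576. -89.  -0.]
```

View pics/c4.png

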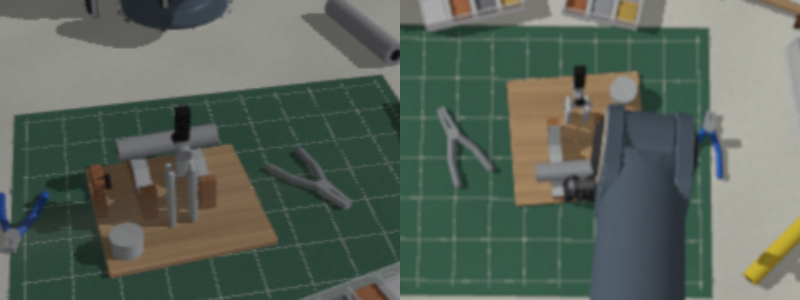

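```bash
python3 -m pendant '[[3,-14,30,0,0,0,85],[0,0,30,0,0,0,85],[0,0,0,0,0,0,85],[0,0,0,0,0,0,85]]'
```

```text
clock: 3.53
tcp_pos: [470.2, -118.1, 170.6]
orientation: [-3.141, 0.003, 0.074]
force: [0.1, -0.4, 0.6]
width: 85.0
grasp_force: 0.0
```

```bash
python3 -m pendant '[[18,-21,0,0,0,0,85],[0,0,40,0,0,0,85],[0,0,40,0,0,0,85],[0,0,28,0,0,0,85],[0,0,0,0,0,0,85]]';python3 -m pendant '[[0,0,7,0,0,0,85],[0,0,5,0,0,0,85],[0,0,0,0,0,0,85],[0,0,0,0,0,0,85]]'
```

```text
clock: 3.95
tcp_pos: [485.1, -95.9, 60.3]
orientation: [-3.14, 0.007, 0.074]
force: [-1.8, -0.0, -0.2]
width: 85.0
grasp_force: 0.0
clock: 4.28
tcp_pos: [488.9, -95.9, 52.9]
orientation: [3.141, -0.003, 0.074]
force: [0.0, 0.3, 1.0]
width: 84.6
grasp_force: 0.0
```

```bash
python3 -m pendant '[[0,0,5,0,0,0,85],[0,0,0,0,0,0,85],[0,0,0,0,0,0,85]]';python3 -m pendant '[[5,0,0,0,0,0,85],[5,0,0,0,0,0,85],[4,0,0,0,0,0,85],[3,0,0,0,0,0,85],[0,0,0,0,0,0,85]]'; python3 -m pendant '[[3,0,0,0,0,0,85],[3,0,0,0,0,0,85],[3,0,0,0,0,0,85],[3,0,0,0,0,0,85],[0,0,0,0,0,0,85]]'
```

```text
clock: 4.53
tcp_pos: [487.7, -95.6, 46.6]
orientation: [3.141, -0.0, 0.075]
force: [0.2, -0.0, 0.3]
width: 85.2
grasp_force: 0.0
clock: 4.95
tcp_pos: [505.6, -94.0, 46.4]
orientation: [-3.142, -0.001, 0.075]
force: [-0.5, -1.5, -0.1]
width: 85.1
grasp_force: 0.0
clock: 5.37
tcp_pos: [517.7, -93.2, 46.5]
orientation: [3.142, -0.001, 0.075]
force: [0.8, 0.6, -0.9]
width: 85.1
grasp_force: 0.0
```

```bash
python3 - <<'E'
from h import *
bar("b")
a=cv2.imread('pics/bscene.png')
cv2.imwrite('pics/c5.png',cv2.resize(a[180:345,230:450],(800,600),interpolation=cv2.INTER_CUBIC))
E
```

```text
scene 0.58 mean [546.5 -88. ] yaw 0.082 ends [ 552.2 -156.5] [540.2 -10.9]
```

View pics/c5.png

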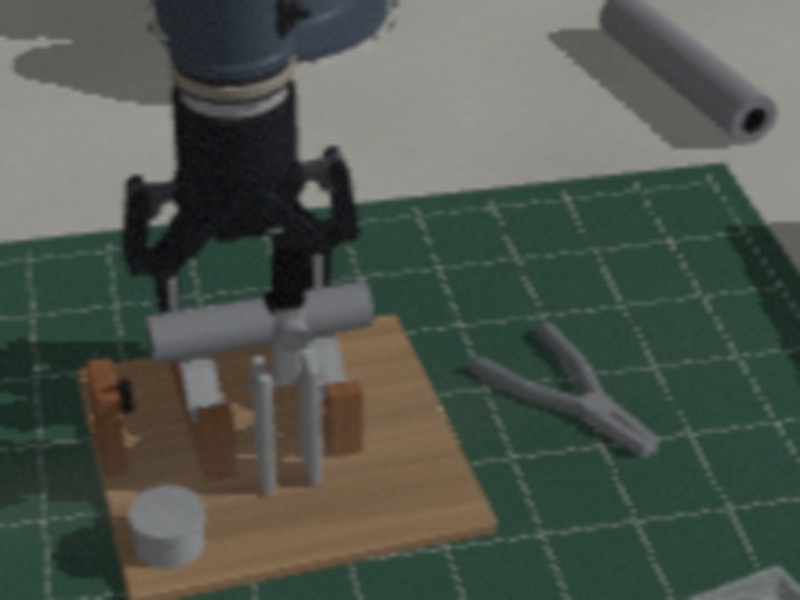

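The scene picture shows both fingers behind the mandrel (crop 165–320, 310). It has rolled squarely about 11 mm. I keep rolling it slowly to the edge of the vee.

```bash
python3 -m pendant '[[3,0,0,0,0,0,85],[3,0,0,0,0,0,85],[3,0,0,0,0,0,85],[2,0,0,0,0,0,85],[2,0,0,0,0,0,85]]'; python3 -m pendant '[[1.5,0,0,0,0,0,85],[1.5,0,0,0,0,0,85],[1.5,0,0,0,0,0,85],[1.5,0,0,0,0,0,85],[0,0,0,0,0,0,85]]';python3 -m pendant '[[0,0,0,0,0,0,85],[0,0,0,0,0,0,85]]'; python3 - <<'E'
from h import *
bar("b")
E
```

```text
clock: 5.98
tcp_pos: [529.9, -92.3, 46.3]
orientation: [3.142, -0.0, 0.075]
force: [-0.8, -0.6, 0.6]
width: 85.1
grasp_force: 0.5
clock: 6.4
tcp_pos: [536.2, -91.8, 46.4]
orientation: [3.142, -0.001, 0.075]
force: [0.1, -1.1, -0.4]
width: 85.0
grasp_force: 0.0
clock: 6.57
tcp_pos: [535.7, -91.9, 46.3]
orientation: [3.142, -0.0, 0.075]
force: [-0.1, -0.1, -0.2]
width: 84.9
grasp_force: 0.0
scene 0.85 mean [594.2 -88.7] yaw 0.084 ends [ 599.9 -155. ] [587.8 -12.4]
```

```bash
python3 -m pendant '[[-5,0,-20,0,0,0,85],[0,0,-35,0,0,0,85],[0,0,-35,0,0,0,85],[10,-36,0,0,0,0,30],[20,-36,0,0,0,0,0]]'; python3 -m pendant '[[20,-36,0,0,0,0,0],[0,-2,0,0,0,0,0],[0,0,0,0,0,0,0],[0,0,0,0,0,0,0]]';python3 - <<'E'
from h import *
bar("d"); fix("scene"); fix()
E
```

```text
clock: 7.18
tcp_pos: [555.3, -20.9, 138.8]
orientation: [3.139, -0.003, 0.067]
force: [0.3, 0.3, -1.0]
width: 63.4
grasp_force: 0.0
clock: 7.52
tcp_pos: [571.7, 20.8, 136.0]
orientation: [3.141, 0.001, 0.075]
force: [0.8, 0.4, -0.3]
width: 12.0
grasp_force: 0.0
top 0.87 mean [ 580.6 -105. ] yaw 0.09 ends [ 585.2 -155. ] [576.  -53.9]
top 0.3 mean [ 588.3 -122.4] yaw -1.153 ends [ 482.8 -169.2] [695.6 -74.7]
scene bar 0.82 [582. -88.  58.]
scene bar 0.82 [ 407. -415.   15.]
scene seat 0.7 [582. -87.  60.]
scene seat 0.61 [579. -88.  -0.]
scene stop 0.55 [ 584. -172.   55.]
scene clamp_hinge 0.6 [634. -83.  90.]
scene pad 0.34 [579. -87.  -1.]
top bar 0.94 [580. -87.  57.]
top bar 0.79 [209. 314.  20.]
top seat 0.68 [584. -90.  59.]
top stop 0.6 [ 588. -174.   53.]
top stop 0.55 [575. -95.  -1.]
top clamp_hinge 0.67 [628. -88.  89.]
top clamp_tip 0.71 [653. -84. 205.]
top pad 0.49 [618. -84. 142.]
top pad 0.48 [583. -87.  56.]
```

```bash
python3 -m pendant '[[0,0,35,0,0,0,0],[0,0,35,0,0,0,0],[0,0,18,0,0,0,0],[0,0,3,0,0,0,0],[0,0,0,0,0,0,0]]';  python3 -m pendant '[[0,5,0,0,0,0,0],[0,5,0,0,0,0,0],[0,3,0,0,0,0,0],[0,2,0,0,0,0,0],[0,0,0,0,0,0,0]]'; python3 -m pendant '[[0,2,0,0,0,0,0],[0,2,0,0,0,0,0],[0,2,0,0,0,0,0],[0,0,0,0,0,0,0]]'; python3 -m pendant '[[0,2,0,0,0,0,0],[0,2,0,0,0,0,0],[0,2,0,0,0,0,0],[0,0,0,0,0,0,0]]'
```

```text
clock: 8.73
tcp_pos: [571.4, 21.2, 44.3]
orientation: [-3.141, 0.002, 0.075]
force: [0.3, 1.3, 0.2]
width: 0.7
grasp_force: 0.0
clock: 9.15
tcp_pos: [573.8, 5.1, 46.2]
orientation: [3.141, -0.002, 0.073]
force: [0.3, 0.0, -0.4]
width: 0.2
grasp_force: 0.0
clock: 9.48
tcp_pos: [573.7, -0.4, 45.3]
orientation: [3.141, 0.0, 0.074]
force: [0.7, 0.7, -0.9]
width: -0.1
grasp_force: 0.0
clock: 9.82
tcp_pos: [574.2, -5.7, 45.3]
orientation: [-3.141, -0.0, 0.075]
force: [-0.2, 2.9, -0.2]
width: 0.0
grasp_force: 1.0
```

```bash
for i in 1; do python3 -m pendant '[[0,1.5,0,0,0,0,0],[0,1.5,0,0,0,0,0],[0,1.5,0,0,0,0,0]]'; python3 -m pendant '[[0,1.5,0,0,0,0,0],[0,1.5,0,0,0,0,0]]';python3 -m pendant '[[0,1,0,0,0,0,0],[0,1,0,0,0,0,0]]'; done; python3 - <<'E'
from h import *
bar("e")
for cam in("scene","top"):
    for r in manip.pinpoint(cam,"bar"):print(cam,world(cam,r["centre"]).round(1))
E
```

```text
clock: 10.07
tcp_pos: [574.6, -10.2, 45.3]
orientation: [-3.141, -0.0, 0.075]
force: [0.4, 2.2, -0.3]
width: 0.1
grasp_force: 1.1
clock: 10.23
tcp_pos: [574.9, -13.4, 45.3]
orientation: [3.142, -0.0, 0.075]
force: [0.3, 2.9, 0.6]
width: -0.4
grasp_force: 1.1
clock: 10.4
tcp_pos: [575.0, -15.5, 45.3]
orientation: [3.142, -0.0, 0.075]
force: [0.1, 1.9, 0.5]
width: 0.4
grasp_force: 1.1
scene 0.71 mean [ 596.2 -105.7] yaw 0.104 ends [ 602.8 -169.3] [587.9 -26.5]
top 0.81 mean [ 582.9 -132.8] yaw 0.045 ends [ 584.7 -170.5] [581.3 -95.9]
top 0.62 mean [ 590.7 -137.7] yaw -1.369 ends [ 484.8 -159.4] [ 707.2 -113.8]
scene [ 409.7 -414.3   15.8]
scene [580.2 -96.1  55.9]
scene [208.8 317.4  25. ]
top [ 410.3 -416.    18.9]
top [ 580.1 -103.9   56.2]
top [210.7 313.6  24.3]
```

```bash
python3 -m pendant '[[0,0.5,0,0,0,0,0],[0,0.5,0,0,0,0,0]]';python3 -m pendant '[[0,0.5,0,0,0,0,0],[0,0,0,0,0,0,0]]';python3 -m pendant '[[0,0.5,0,0,0,0,0],[0,0,0,0,0,0,0]]'; python3 -m pendant '[[0,0.5,0,0,0,0,0],[0,0,0,0,0,0,0]]'
```

```text
clock: 10.87
tcp_pos: [575.0, -15.9, 45.4]
orientation: [-3.141, -0.0, 0.075]
force: [0.3, 1.9, 0.3]
width: 0.0
grasp_force: 1.2
clock: 11.03
tcp_pos: [575.1, -16.6, 45.4]
orientation: [-3.141, -0.0, 0.075]
force: [-1.0, 2.9, -0.1]
width: -0.2
grasp_force: 1.2
clock: 11.2
tcp_pos: [575.1, -17.2, 45.3]
orientation: [-3.142, -0.0, 0.075]
force: [-0.7, 1.8, 1.3]
width: 0.2
grasp_force: 1.2
clock: 11.37
tcp_pos: [575.1, -17.8, 45.3]
orientation: [3.142, -0.0, 0.075]
force: [-0.5, 1.6, 0.3]
width: -0.3
grasp_force: 1.2
```

```bash
python3 -m pendant '[[0,0.5,0,0,0,0,0],[0,0,0,0,0,0,0]]';python3 -m pendant '[[0,0.5,0,0,0,0,0],[0,0,0,0,0,0,0]]';python3 -m pendant '[[0,0.3,0,0,0,0,0],[0,0,0,0,0,0,0]]'; python3 -m pendant '[[0,0.3,0,0,0,0,0],[0,0,0,0,0,0,0]]'
```

```text
clock: 11.53
tcp_pos: [575.2, -18.4, 45.4]
orientation: [3.141, -0.0, 0.075]
force: [0.6, 2.5, 0.7]
width: -0.0
grasp_force: 1.2
clock: 11.7
tcp_pos: [575.2, -18.9, 45.3]
orientation: [3.141, -0.0, 0.075]
force: [0.6, 1.2, 0.1]
width: 0.3
grasp_force: 1.1
clock: 11.87
tcp_pos: [575.2, -19.0, 45.4]
orientation: [-3.142, -0.0, 0.075]
force: [-0.4, 3.5, 0.3]
width: -0.1
grasp_force: 1.3
clock: 12.03
tcp_pos: [575.2, -19.0, 45.3]
orientation: [-3.141, -0.0, 0.075]
force: [0.6, 3.7, 0.4]
width: 0.2
grasp_force: 1.7
```

```bash
python3 -m pendant '[[0,0.4,0,0,0,0,0],[0,0,0,0,0,0,0]]';python3 -m pendant '[[0,0.4,0,0,0,0,0],[0,0,0,0,0,0,0]]';python3 -m pendant '[[0,0.4,0,0,0,0,0],[0,0,0,0,0,0,0]]'
```

```text
clock: 12.2
tcp_pos: [575.2, -19.1, 45.3]
orientation: [-3.141, -0.0, 0.075]
force: [0.1, 5.0, 1.8]
width: -0.2
grasp_force: 2.3
clock: 12.37
tcp_pos: [575.2, -19.2, 45.3]
orientation: [-3.141, -0.0, 0.075]
force: [0.6, 5.4, -0.0]
width: 0.1
grasp_force: 2.7
clock: 12.53
tcp_pos: [575.2, -19.3, 45.4]
orientation: [-3.14, -0.0, 0.076]
force: [-0.2, 6.1, 0.2]
width: -0.1
grasp_force: 3.0
```

```bash
python3 -m pendant '[[0,0.6,0,0,0,0,0],[0,0,0,0,0,0,0]]';python3 -m pendant '[[0,0.6,0,0,0,0,0],[0,0,0,0,0,0,0]]';python3 -m pendant '[[0,0.5,0,0,0,0,0],[0,0,0,0,0,0,0]]'
```

```text
clock: 12.7
tcp_pos: [575.3, -19.4, 45.4]
orientation: [-3.14, -0.0, 0.076]
force: [-0.3, 6.8, 0.3]
width: 0.3
grasp_force: 3.4
clock: 12.87
tcp_pos: [575.3, -19.4, 45.4]
orientation: [-3.139, -0.0, 0.076]
force: [-1.2, 8.4, 0.8]
width: 0.2
grasp_force: 3.9
clock: 13.03
tcp_pos: [575.2, -19.5, 45.4]
orientation: [-3.139, -0.0, 0.077]
force: [0.0, 8.4, 0.6]
width: 0.1
grasp_force: 4.2
```

```bash
python3 -m pendant '[[0,0.7,0,0,0,0,0],[0,0,0,0,0,0,0]]';python3 -m pendant '[[0,0.7,0,0,0,0,0],[0,0,0,0,0,0,0]]';python3 -m pendant '[[0,0.4,0,0,0,0,0],[0,0,0,0,0,0,0]]'
```

```text
clock: 13.2
tcp_pos: [575.2, -19.6, 45.4]
orientation: [-3.138, -0.0, 0.077]
force: [-1.9, 9.2, 1.0]
width: -0.1
grasp_force: 4.8
clock: 13.37
tcp_pos: [575.3, -19.7, 45.4]
orientation: [-3.137, -0.0, 0.077]
force: [-0.5, 10.2, 1.1]
width: -0.2
grasp_force: 5.3
clock: 13.53
tcp_pos: [575.3, -19.7, 45.4]
orientation: [-3.137, -0.0, 0.078]
force: [-0.8, 11.6, 1.0]
width: 0.1
grasp_force: 5.6
```

```bash
python3 -m pendant '[[0,0.6,0,0,0,0,0],[0,0,0,0,0,0,0],[0,0,0,0,0,0,0]]';python3 -m pendant '[[0,0,0,0,0,0,0],[0,0,0,0,0,0,0],[0,0,0,0,0,0,0],[0,0,0,0,0,0,0],[0,0,0,0,0,0,0]]'
```

```text
clock: 13.78
tcp_pos: [575.3, -19.7, 45.4]
orientation: [-3.136, -0.0, 0.078]
force: [-1.3, 12.9, 1.1]
width: 0.1
grasp_force: 6.0
clock: 14.2
tcp_pos: [575.3, -19.7, 45.4]
orientation: [-3.136, -0.0, 0.078]
force: [-0.5, 11.3, 1.0]
width: -0.2
grasp_force: 6.0
```

Sliding felt about 2 N, then about 12 N was held on the end for more than 0.6 s, so the mandrel is at the stop. I back off, rise, and go round behind the hold-down arm.

```bash
python3 -m pendant '[[0,-3,0,0,0,0,0],[0,-5,0,0,0,0,0],[0,-12,0,0,0,0,0],[0,0,-35,0,0,0,0],[0,0,-40,0,0,0,0]]'; python3 -m pendant '[[0,0,-40,0,0,0,0],[0,0,-40,0,0,0,0],[0,0,-40,0,0,0,0],[0,0,-25,0,0,0,0],[0,0,0,0,0,0,0]]';python3 -m pendant '[[29,22,0,0,0,0,0],[29,22,0,0,0,0,0],[29,22,0,0,0,0,0],[29,22,0,0,0,0,0],[0,0,0,0,0,0,0]]';python3 -m pendant '[[0,0,0,0,0,0,0],[0,0,0,0,0,0,0]]';python3 - <<'E'
from h import *
snap("scene");fix("scene");snap("top");fix()
E
```

```text
clock: 14.62
tcp_pos: [571.2, -4.8, 118.1]
orientation: [3.141, 0.008, 0.075]
force: [0.5, -0.5, 1.4]
width: -0.1
grasp_force: 0.0
clock: 15.03
tcp_pos: [577.1, -5.0, 272.0]
orientation: [3.139, -0.012, 0.073]
force: [0.4, -0.1, -0.4]
width: 0.1
grasp_force: 0.0
clock: 15.45
tcp_pos: [699.5, -90.8, 262.2]
orientation: [3.137, 0.001, 0.067]
force: [-1.0, -0.8, -0.3]
width: -0.4
grasp_force: 0.0
clock: 15.62
tcp_pos: [695.5, -83.6, 264.1]
orientation: [-3.141, 0.002, 0.075]
force: [-0.0, 0.6, 0.2]
width: 0.1
grasp_force: 0.0
scene bar 0.77 [581. -98.  55.]
scene bar 0.76 [ 409. -415.   15.]
scene seat 0.95 [583. -88.  57.]
scene stop 0.61 [ 584. -175.   55.]
scene clamp_hinge 0.83 [632. -87.  87.]
scene clamp_tip 0.59 [656. -79. 198.]
top bar 0.76 [211. 315.  25.]
top bar 0.74 [ 585. -106.   56.]
top seat 0.56 [583. -91.  56.]
top clamp_hinge 0.68 [629. -89.  88.]
top clamp_tip 0.63 [631. -83.  88.]
```

```bash
python3 -m pendant '[[0,0,38,0,0,0,0],[0,0,38,0,0,0,0],[-8,0,0,0,0,0,0],[-8,0,0,0,0,0,0],[0,0,0,0,0,0,0]]'; python3 -m pendant '[[-5,0,0,0,0,0,0],[-5,0,0,0,0,0,0],[-5,0,0,0,0,0,0],[-5,0,0,0,0,0,0]]'; python3 -m pendant '[[-5,0,0,0,0,0,0],[-5,0,0,0,0,0,0],[0,0,0,0,0,0,0]]'
```

```text
clock: 16.73
tcp_pos: [679.7, -85.4, 191.1]
orientation: [3.141, -0.001, 0.074]
force: [-0.1, -0.6, -0.5]
width: -0.1
grasp_force: 0.0
clock: 17.07
tcp_pos: [664.7, -86.2, 193.4]
orientation: [3.14, -0.013, 0.075]
force: [8.0, 0.4, 6.4]
width: 0.0
grasp_force: 3.8
clock: 17.32
tcp_pos: [654.3, -87.0, 194.0]
orientation: [3.14, -0.013, 0.075]
force: [5.2, 0.2, 4.0]
width: 0.3
grasp_force: 2.6
```

```bash
python3 -m pendant '[[-7,0,2,0,0,0,0],[-7,0,2,0,0,0,0],[-8,0,2,0,0,0,0],[-8,0,2,0,0,0,0],[0,0,0,0,0,0,0]]'; python3 -m pendant '[[-7,0,2,0,0,0,0],[-7,0,3,0,0,0,0],[-7,0,3,0,0,0,0],[-7,0,3,0,0,0,0],[0,0,0,0,0,0,0]]'
```

```text
clock: 17.73
tcp_pos: [623.6, -89.2, 185.5]
orientation: [3.14, -0.011, 0.075]
force: [2.5, -0.2, 4.7]
width: -0.0
grasp_force: 2.2
clock: 18.15
tcp_pos: [595.0, -91.5, 173.9]
orientation: [3.14, -0.009, 0.075]
force: [2.2, 1.0, 5.4]
width: 0.1
grasp_force: 2.3
```

```bash
python3 - <<'E'
from h import *
snap("scene","f");fix("scene")
a=cv2.imread('pics/f.png')
cv2.imwrite('pics/c6.png',cv2.resize(a[150:345,200:460],(800,600),interpolation=cv2.INTER_CUBIC))
E
```

```text
scene bar 0.89 [ 409. -415.   15.]
scene bar 0.87 [208. 315.  24.]
scene seat 0.68 [581. -90.  57.]
scene stop 0.58 [ 585. -172.   55.]
scene clamp_hinge 0.64 [583. -86.  60.]
scene clamp_hinge 0.6 [631. -83.  87.]
scene pad 0.5 [ 610. -305.   -2.]
```

View pics/c6.png

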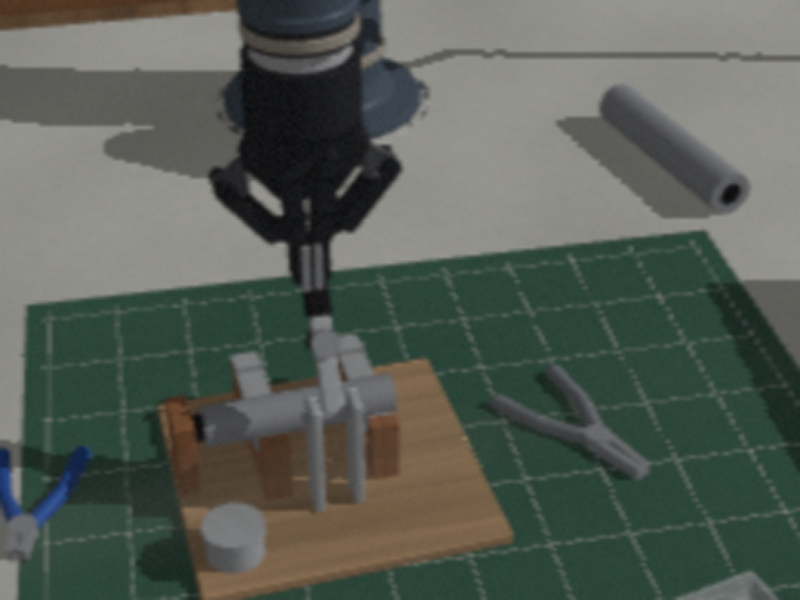

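The scene picture shows the arm about half-way over with the fingers behind its grip (crop 315,270). The mandrel lies in the vee with its end at the stop (crop 200,425), and the tin is undisturbed.

```bash
python3 -m pendant '[[-6,-1,4,0,0,0,0],[-6,-1,4,0,0,0,0],[-6,0,4,0,0,0,0],[-6,0,4,0,0,0,0],[0,0,0,0,0,0,0]]'; python3 -m pendant '[[-5,0,5,0,0,0,0],[-4,0,5,0,0,0,0],[-4,0,5,0,0,0,0],[0,0,0,0,0,0,0]]';  python3 -m pendant '[[-3,0,5,0,0,0,0],[-3,0,5,0,0,0,0],[-3,0,5,0,0,0,0],[0,0,0,0,0,0,0]]'
```

```text
clock: 18.92
tcp_pos: [571.7, -92.7, 157.0]
orientation: [3.139, -0.01, 0.074]
force: [3.8, -1.5, 0.7]
width: 0.4
grasp_force: 1.9
clock: 19.25
tcp_pos: [558.6, -93.6, 141.8]
orientation: [3.139, -0.009, 0.074]
force: [3.8, -2.8, 3.2]
width: -0.1
grasp_force: 1.8
clock: 19.58
tcp_pos: [549.4, -94.0, 126.4]
orientation: [3.139, -0.008, 0.074]
force: [3.6, -0.8, 2.7]
width: 0.2
grasp_force: 1.7
```

```bash
python3 -m pendant '[[-2,-1,4,0,0,0,0],[-2,-1,4,0,0,0,0],[-1,0,4,0,0,0,0],[-1,0,3,0,0,0,0],[0,0,0,0,0,0,0]]'; python3 -m pendant '[[-1,0,2,0,0,0,0],[-1,0,2,0,0,0,0],[0,0,0,0,0,0,0]]'; python3 -m pendant '[[0,0,2,0,0,0,0],[0,0,0,0,0,0,0],[0,0,0,0,0,0,0]]'
```

```text
clock: 20.0
tcp_pos: [543.1, -92.9, 111.3]
orientation: [3.139, -0.007, 0.074]
force: [3.3, -1.6, 4.4]
width: 0.1
grasp_force: 2.1
clock: 20.25
tcp_pos: [541.3, -92.5, 107.4]
orientation: [3.14, -0.007, 0.074]
force: [4.1, -1.7, 4.7]
width: -0.2
grasp_force: 2.5
clock: 20.5
tcp_pos: [540.8, -92.4, 105.2]
orientation: [3.14, -0.005, 0.075]
force: [4.3, -2.1, 5.9]
width: -0.2
grasp_force: 3.0
```

```bash
for i in 1; do python3 -m pendant '[[0,0,1.5,0,0,0,0],[0,0,1.5,0,0,0,0],[0,0,0,0,0,0,0]]'; python3 -m pendant '[[0,0,1.5,0,0,0,0],[0,0,1,0,0,0,0],[0,0,0,0,0,0,0]]'; python3 -m pendant '[[0,0,1.5,0,0,0,0],[0,0,0,0,0,0,0],[0,0,0,0,0,0,0]]';python3 -m pendant '[[0,0,1,0,0,0,0],[0,0,0,0,0,0,0],[0,0,0,0,0,0,0]]'; done
```

```text
clock: 20.75
tcp_pos: [540.2, -92.4, 101.7]
orientation: [3.14, -0.004, 0.075]
force: [4.3, -3.1, 4.4]
width: 0.2
grasp_force: 2.4
clock: 21.0
tcp_pos: [539.9, -92.4, 99.3]
orientation: [3.14, -0.003, 0.074]
force: [2.8, -2.5, 5.0]
width: 0.0
grasp_force: 2.7
clock: 21.25
tcp_pos: [539.7, -92.4, 97.9]
orientation: [3.14, -0.003, 0.074]
force: [2.6, -2.2, 6.2]
width: 0.4
grasp_force: 3.2
clock: 21.5
tcp_pos: [539.7, -92.4, 97.0]
orientation: [3.14, -0.003, 0.074]
force: [1.7, -3.0, 6.5]
width: -0.1
grasp_force: 3.7
```

```bash
python3 -m pendant '[[0,0,1,0,0,0,0],[0,0,0,0,0,0,0],[0,0,0,0,0,0,0]]';python3 -m pendant '[[0,0,1,0,0,0,0],[0,0,0,0,0,0,0],[0,0,0,0,0,0,0]]'; python3 - <<'E'
from h import *
print(manip.read_state()['force'])
snap("scene","g");fix("scene");snap("top");fix()
a=cv2.imread('pics/g.png')
cv2.imwrite('pics/c7.png',cv2.resize(a[220:345,230:397],(800,600),interpolation=cv2.INTER_CUBIC))
E
```

```text
clock: 21.75
tcp_pos: [539.6, -92.5, 96.1]
orientation: [3.14, -0.003, 0.074]
force: [1.8, -2.6, 8.9]
width: -0.5
grasp_force: 4.2
clock: 22.0
tcp_pos: [539.5, -92.5, 95.2]
orientation: [3.14, -0.003, 0.074]
force: [1.2, -2.6, 10.0]
width: 0.1
grasp_force: 4.6
[ 1.22675062 -2.58421952 10.03084123]
scene bar 0.93 [ 409. -414.   15.]
scene bar 0.68 [209. 315.  24.]
scene seat 0.8 [581. -86.  58.]
scene stop 0.57 [ 586. -171.   56.]
scene clamp_hinge 0.97 [630. -85.  89.]
scene clamp_tip 0.71 [513. -91.  83.]
top bar 0.82 [211. 318.  25.]
top bar 0.6 [ 411. -414.   17.]
top seat 0.15 [580. -93.  -1.]
```

View pics/c7.png

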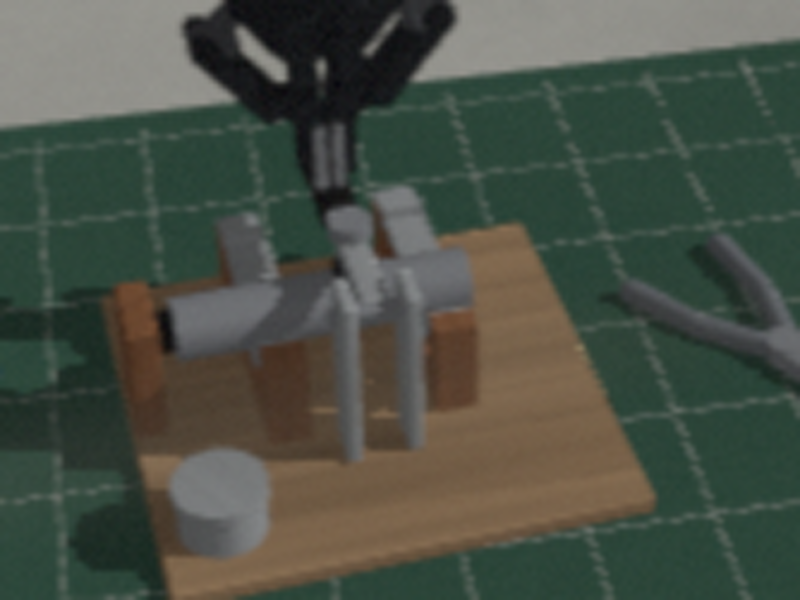

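The arm is level on the mandrel: TCP at 95.2 mm and 10 N at the grip, which matches half travel. The mandrel's end is still on the stop (crop 165,325). I let go straight up and check the arm.

```bash
python3 -m pendant '[[0,0,-2,0,0,0,0],[0,0,-4,0,0,0,0],[0,0,-15,0,0,0,0],[0,0,-35,0,0,0,0],[0,0,-35,0,0,0,0]]'; python3 -m pendant '[[-30,0,-20,0,0,0,0],[-30,0,0,0,0,0,0],[0,0,0,0,0,0,0],[0,0,0,0,0,0,0],[0,0,0,0,0,0,0]]'; python3 - <<'E'
from h import *
im,d=snap("scene","i");fix("scene")
a=cv2.imread('pics/i.png')
cv2.imwrite('pics/c8.png',cv2.resize(a[220:345,230:397],(800,600),interpolation=cv2.INTER_CUBIC))
# arm height profile from depth, along centre line
K=np.array(manip.camera_info("scene")['intrinsics']);T=np.array(manip.camera_info("scene")['T'])
for r in (120,110,100,90,80,70,60,50,40):
    x=50-r;u,v=px("scene",[581.5+x*.997,-88.5+x*.078,95]).round().astype(int)
    p=np.linalg.inv(K)@[u,v,1]*d[v,u];print(r,world("scene",p).round(1))
E
```

```text
clock: 23.12
tcp_pos: [536.0, -90.7, 183.6]
orientation: [-3.14, 0.006, 0.076]
force: [1.4, 0.1, 0.7]
width: -0.0
grasp_force: 0.0
clock: 23.53
tcp_pos: [478.3, -95.7, 204.1]
orientation: [-3.141, 0.001, 0.075]
force: [0.2, 0.0, -0.1]
width: -0.2
grasp_force: 0.0
scene bar 0.86 [ 412. -413.   16.]
scene bar 0.69 [208. 317.  23.]
scene seat 0.89 [583. -85.  58.]
scene stop 0.35 [ 584. -170.   54.]
scene clamp_hinge 0.77 [631. -83.  86.]
scene clamp_hinge 0.72 [ 675. -159.   11.]
scene clamp_tip 0.67 [514. -93.  86.]
120 [378.9 -80.6   0.7]
110 [522.1 -93.4  95.1]
100 [530.4 -92.2  95.2]
90 [542.8 -91.6  95.7]
80 [546.4 -89.9  92.4]
70 [560.7 -89.6  94.6]
60 [580.1 -89.9 100.8]
50 [584.7 -88.4  98.6]
40 [587.6 -86.8  92.3]
```

View pics/c8.png

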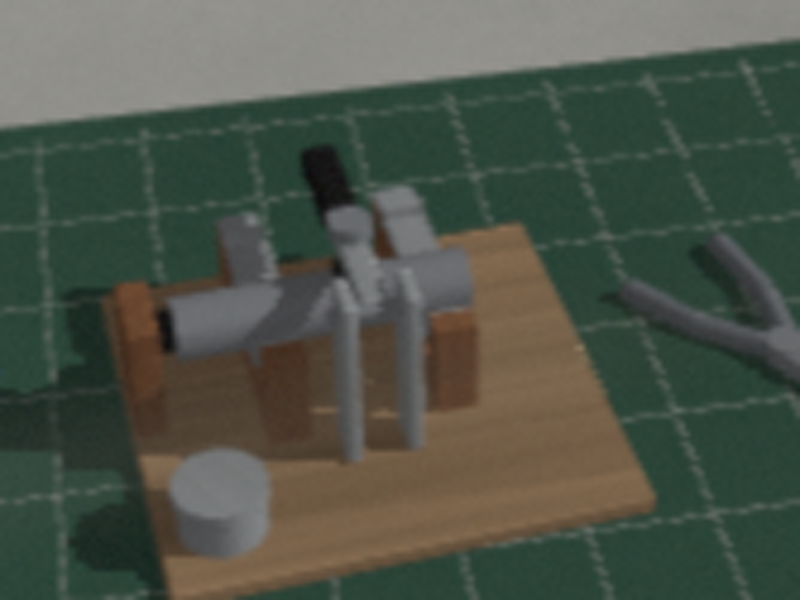

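The arm stayed level after release, with its grip top at about 95 mm. The mandrel is seated at the stop (crop 170,325), the tin (crop 220,500) has not moved, and the gripper is clear.

```bash
python3 -c "
from bench import manip
print(manip.finish_job())"
```

```text
the job is handed in; nothing more can be done
None
```

The job is handed in, though no verdict came back: the mandrel was rolled into the vee, pushed against the stop with about 12 N, and held down by the level arm with its pad about half-way into its travel. The robot is clear, and I saw no sign that the tin, pliers or cutters had moved.

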